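# Lower the depth pins over the clay vertebrae

### The job

Lower the three depth pins over the clay vertebrae in the order red, yellow, blue: press each coloured cap down lightly with the fingertips until the black band under it has partly gone into the collar, and stop before the cap meets the collar, or the point would mark the clay. Finish one pin before you move the next; only push, never pinch a cap or pull a pin up, do not press hard on the stations, and leave the jar, the brush, the spare vertebra and the spray bottle where they are. At the end let go of everything.

Things in the scene. Friction and masses are not known exactly. Their poses are not given: they have to be found in the camera images.
- red_station: The measuring station with the red cap, fixed to the bench: a round wooden board 136 mm across and 12 mm thick, on it a pinkish clay vertebra 68 mm tall and up to about 90 mm wide; a thin steel post (12 mm) stands 55 mm from the centre on the board's local +x side and carries a level 12 mm arm with an aluminium collar (22 mm across) over the centre. Origin: centre of the board's underside, on the bench; z up; the pin runs along its z axis.
- red_collar (a point): Centre of the top face of the red station's collar, 140 mm above the bench.
- red_cap (a point): Centre of the flat top of the red cap: a disc 28 mm across and 8 mm thick on top of an upright pin that slides through the collar. Directly under the cap the pin has a black band 14 mm long (12 mm thick), below that a thinner white shaft. At the start the cap's top is 30 to 38 mm above the collar's top. The cap is the highest part of its station.
- red_pin (a joint): How far the red pin has been lowered, in m, growing downward. 0: the cap's underside is 30 mm above the collar. 0.016: the black band begins to enter the collar. 0.030: the cap meets the collar, the end of travel, and the pin's point meets the clay. Starts between 0 and 0.008. It is held by friction alone (about 3 N, plus some 25 N per m/s of speed) and stays where it is left; no spring.
- yellow_station: The measuring station with the yellow cap, fixed to the bench: a round wooden board 136 mm across and 12 mm thick, on it a pinkish clay vertebra 84 mm tall and up to about 90 mm wide; a thin steel post (12 mm) stands 55 mm from the centre on the board's local +x side and carries a level 12 mm arm with an aluminium collar (22 mm across) over the centre. Origin: centre of the board's underside, on the bench; z up; the pin runs along its z axis.
- yellow_collar (a point): Centre of the top face of the yellow station's collar, 156 mm above the bench.
- yellow_cap (a point): Centre of the flat top of the yellow cap: a disc 28 mm across and 8 mm thick on top of an upright pin that slides through the collar. Directly under the cap the pin has a black band 14 mm long (12 mm thick), below that a thinner white shaft. At the start the cap's top is 30 to 38 mm above the collar's top. The cap is the highest part of its station.
- yellow_pin (a joint): How far the yellow pin has been lowered, in m, growing downward. 0: the cap's underside is 30 mm above the collar. 0.016: the black band begins to enter the collar. 0.030: the cap meets the collar, the end of travel, and the pin's point meets the clay. Starts between 0 and 0.008. It is held by friction alone (about 3 N, plus some 25 N per m/s of speed) and stays where it is left; no spring.
- blue_station: The measuring station with the blue cap, fixed to the bench: a round wooden board 136 mm across and 12 mm thick, on it a pinkish clay vertebra 54 mm tall and up to about 90 mm wide; a thin steel post (12 mm) stands 55 mm from the centre on the board's local +x side and carries a level 12 mm arm with an aluminium collar (22 mm across) over the centre. Origin: centre of the board's underside, on the bench; z up; the pin runs along its z axis.
- blue_collar (a point): Centre of the top face of the blue station's collar, 126 mm above the bench.
- blue_cap (a point): Centre of the flat top of the blue cap: a disc 28 mm across and 8 mm thick on top of an upright pin that slides through the collar. Directly under the cap the pin has a black band 14 mm long (12 mm thick), below that a thinner white shaft. At the start the cap's top is 30 to 38 mm above the collar's top. The cap is the highest part of its station.
- blue_pin (a joint): How far the blue pin has been lowered, in m, growing downward. 0: the cap's underside is 30 mm above the collar. 0.016: the black band begins to enter the collar. 0.030: the cap meets the collar, the end of travel, and the pin's point meets the clay. Starts between 0 and 0.008. It is held by friction alone (about 3 N, plus some 25 N per m/s of speed) and stays where it is left; no spring.
- slip_jar_mid (a point): Closed glass jar with white lid, 52 mm across and 75 mm tall, standing loose. Leave it alone. The point lies half-way up its axis.
- brush_mid (a point): Wooden brush lying loose on the bench, about 160 mm long and 40 mm wide at the most. Leave it alone. The point lies near the middle of its length.
- spare_vertebra_mid (a point): Loose clay vertebra standing on the bench, 55 mm tall and about 75 mm wide. Leave it alone. The point lies half-way up its axis.
- spray_bottle_mid (a point): Blue spray bottle with a yellow head, 72 mm across and 178 mm tall, standing loose. Leave it alone. The point lies on its axis, 80 mm up.
There are look-alikes about, which are no part of the job. What is shaped like the red_station but pink or purple is not meant.

How it is judged:
On the way, in this order (a step that is already met when the one before it is completed fails the run):
1. the red pin is down to its black band (value of joint red_pin between 0.0155 and 0.029 m), for 0.2 s.
2. the yellow pin is down to its black band (value of joint yellow_pin between 0.0155 and 0.029 m), for 0.2 s.
3. the blue pin is down to its black band (value of joint blue_pin between 0.0155 and 0.029 m), for 0.2 s.
At the end, for the whole second after the job is handed in: All three pins stand with the collar's top within the black band (cap's underside 1 to 14.5 mm above the collar), and jar, brush, spare vertebra and spray bottle are within 20 mm of where they were (all of step 1 and all of step 2 and all of step 3 and distance of each of slip_jar_mid, brush_mid, spare_vertebra_mid, spray_bottle_mid from where it was at the start of the episode below 0.02 m); the robot touches nothing.
It fails at once if a pin is moved (over 4 mm) before the one ahead of it in the order is down to its band ((distance of yellow_cap from where it was at the start of the episode above 0.004 m and value of joint red_pin below 0.0155 m) or (distance of blue_cap from where it was at the start of the episode above 0.004 m and value of joint yellow_pin below 0.0155 m)).
It fails at once if a cap is driven onto its collar (gap under 0.7 mm) (value of joint any of red_pin, yellow_pin, blue_pin above 0.0293 m).
It fails at once if a pin is pulled up (over 4 mm above its highest starting height) (value of joint any of red_pin, yellow_pin, blue_pin below -0.004 m).
It fails at once if a station or its cap is pressed or squeezed with over 20 N (contact force between any of the fingers, the arm and red_station above 20 N or contact force between any of the fingers, the arm and yellow_station above 20 N or contact force between any of the fingers, the arm and blue_station above 20 N).
It fails at once if the jar, brush, spare vertebra or spray bottle is moved over 20 mm (distance of any of slip_jar_mid, brush_mid, spare_vertebra_mid, spray_bottle_mid from where it was at the start of the episode above 0.02 m).
It also fails if it takes over 51 s, if anything falls off the work surface, if the arm or the gripper's body presses on something with over 40 N, if the wrist force passes 120 N, or if a joint passes its speed limit or range.

### The arm

A 6-joint arm with a two-finger parallel gripper is mounted at the origin on the work surface. World frame = base frame: x ahead of the robot, y to its left, z up, the work surface at z = 0. Lengths are in m, angles in rad, forces in N, time in s.
With the tool pointing down it reaches from about 0.275 to 0.875 m from the base axis. Payload 12.5 kg.
Tool frame: the origin (TCP) lies midway between the tips of the shut fingers; the grasp point (between the pads) lies 19 mm behind it; z points along the fingers, y is the line along which they close (so a half turn about z gives the same grasp; the last joint's range is limited). The gripper opens to 85 mm and grips with 20 to 120 N. Pads are 22 mm wide; open, the fingers measure 114 mm over their backs; the gripper's body (76 mm by 85 mm) begins 54 mm behind the grasp point. The pads swing forward as they close: fully open they stand 13 mm farther back than shut.
Start: joints at [-1.245, 0.351, 1.652, -0, 1.139, -0.085], TCP at [0.22, -0.504, 0.231] pointing down, gripper open.
Joint ranges: [-2.75, 2.75], [-0.79, 2.1], [0.01, 2.65], [-1.57, 4.71], [0.07, 3.14], [-2.87, 2.87]. Speed limits (rad/s): [2.22, 2.22, 2.79, 3.14, 3.14, 3.14].

### API

Orientations are given as a rotation vector (axis times angle).
In Python, from plant import ctrl gives the robot as it stands.
- The arm moves only by the tool arm_command, never from a script. Its argument "commands" is a list that holds one entry, the list of rows, each a list of 5 numbers: the finger opening in cm, from 0 to 8.54, then the shift along the world's x, y, z in cm, then the turn about the world's z in rad. A call has 1 to 8 rows; each row is the pose to reach, as a shift and turn from the pose commanded when the call began; what a row does not reach only later rows make up. A row lasts 1/8 s, in which the tool goes at most 62.5 mm and 10.7 degrees, less where a joint would pass 70% of its speed; a pose out of reach is approached as far as the arm can. A call with a gripper value outside its range is refused whole. The fingers move at their own pace and stop on an object; "newtons" is the grip in N (left out, the last holds). Time passes only in rows, so rows that repeat a pose let the fingers close. It gives the time, the measured TCP pose, the force, the opening and the grip force at its end, in the units of the state.
- ctrl.sense(): the state, without advancing time (a new reading comes with each control period).
- ctrl.read_camera(name): name is "scene" or "top" or "wrist"; returns a dict with "image" (400x640x3 uint8, red, green, blue), "K" (3x3 intrinsics, pixels), "world_from_camera" (4x4, takes a point from camera to world coordinates). Camera axes: x right, y down, z forward; pixel columns grow to the right and rows downward; lengths in m; the calibration is good to about 2 mm. A picture is of the moment at which its call begins. There is no depth.
- ctrl.finish_job(): hands the job in; it is judged then, once.
Trained networks look in a picture, given as the dict that the camera call returned (one of the last four; its "shot" number tells which), for a name from the list of things; names that differ only in an ending like _2 or _b are one class to them, and where a whole thing is asked for, a point or a joint stands for the part that bears it (a point fixed in the world has none). Each returns a list of dicts, best first, with "score" (0 to 1); they miss things now and then, are a little off and sometimes report something else, mostly with a low value. They report only what shows in the picture. A call takes as long as a camera call. They do not tell look-alikes from the thing itself.
- ctrl.spot_in(picture, name): "rect" ([left, top, width, height] in pixels, round what is visible of it).
The state is a dict: "time": time; "joint_positions": joint angles; "joint_velocities": joint speeds; "tau": joint torques, N m; "eef_pos": TCP position; "tcp_rot": TCP orientation; "wrist_force": force on the tool from outside, world axes, zero at the start; "moment": the same for the moment, N m; "opening": finger opening in m; "grip_force": force on a finger pad.
Only numpy, scipy, OpenCV 4.12 (cv2) and the standard library are available. Lean on these libraries where they do the work, as an engineer would, in place of code of your own. Each camera call takes 0.05 s, during which the arm holds its last target. There are 200 camera calls.

## Working session

There is one attempt and no reset: what is moved stays moved. The work goes in short steps, Python scripts to look and compute and a tool call to move; the robot and the scene stay as the last step left them, time stands still between calls to the robot, and variables do not carry over. Pictures are saved under pics/ and viewed, at most 10 in all, crops included, and the job is handed in when it is done.

Besides the shell and the picture viewer there is one more tool, called after "Emit:" as name([rows], argument=value, ...), one row to a line, values as JSON. arm_command: Moves the arm, as the interface text tells. Its arguments: {"type":"object","properties":{"commands":{"type":"array"},"newtons":{"type":"number"}},"required":["commands"]}

```bash
mkdir -p pics; cat > h.py <<'E'
import numpy as np, cv2
from plant import ctrl
def shot(n,f=None):
    p=ctrl.read_camera(n)
    if f: cv2.imwrite('pics/'+f,p['image'][:,:,::-1])
    return p
def ray(p,u,v):
    T=np.array(p['world_from_camera']);d=T[:3,:3]@np.linalg.inv(p['K'])@[u,v,1]
    return T[:3,3],d
def atz(p,u,v,z):
    o,d=ray(p,u,v);return o+d*(z-o[2])/d[2]
def proj(p,X):
    T=np.linalg.inv(p['world_from_camera']);c=T[:3,:3]@X+T[:3,3];q=np.array(p['K'])@c;return q[:2]/q[2]
E
python3 - <<'E'
from h import *
a=shot('top','top0.png');b=shot('scene','scene0.png')
for p,n in((a,'top'),(b,'scene')):
    print(n,np.round(p['world_from_camera'],3).tolist(),p['K'][0][0])
    for k in['red_cap','yellow_cap','blue_cap','slip_jar_mid','brush_mid','spare_vertebra_mid','spray_bottle_mid']:
        print(k,[(np.round(r['rect']).tolist(),round(r['score'],2)) for r in ctrl.spot_in(p,k)[:4]])
E
```

```text
top [[0.014, -0.992, 0.126, 0.35], [-1.0, -0.015, -0.01, -0.027], [0.011, -0.126, -0.992, 1.548], [0.0, 0.0, 0.0, 1.0]] 478.97838030834293
red_cap [([454.0, 208.0, 11.0, 11.0], 0.55), ([377.0, 270.0, 12.0, 8.0], 0.55), ([396.0, 130.0, 12.0, 7.0], 0.48), ([457.0, 146.0, 6.0, 6.0], 0.43)]
yellow_cap [([208.0, 178.0, 10.0, 4.0], 0.56)]
blue_cap [([292.0, 168.0, 6.0, 13.0], 0.58)]
slip_jar_mid [([324.0, 245.0, 20.0, 23.0], 0.66), ([274.0, 231.0, 9.0, 55.0], 0.54)]
brush_mid [([274.0, 231.0, 11.0, 52.0], 0.65)]
spare_vertebra_mid [([332.0, 122.0, 23.0, 24.0], 0.73)]
spray_bottle_mid [([166.0, 140.0, 26.0, 28.0], 0.69)]
scene [[0.244, 0.772, -0.586, 1.389], [0.97, -0.206, 0.133, -0.217], [-0.018, -0.601, -0.799, 1.305], [0.0, 0.0, 0.0, 1.0]] 506.1081929572127
red_cap [([237.0, 202.0, 10.0, 9.0], 0.56), ([227.0, 146.0, 12.0, 12.0], 0.56), ([155.0, 211.0, 7.0, 8.0], 0.41)]
yellow_cap [([412.0, 175.0, 8.0, 20.0], 0.5)]
blue_cap [([329.0, 210.0, 14.0, 9.0], 0.47)]
slip_jar_mid [([273.0, 172.0, 17.0, 26.0], 0.76)]
brush_mid [([320.0, 155.0, 18.0, 42.0], 0.78)]
spare_vertebra_mid [([282.0, 287.0, 30.0, 26.0], 0.93)]
spray_bottle_mid [([451.0, 192.0, 30.0, 52.0], 0.85)]
```

View pics/top0.png

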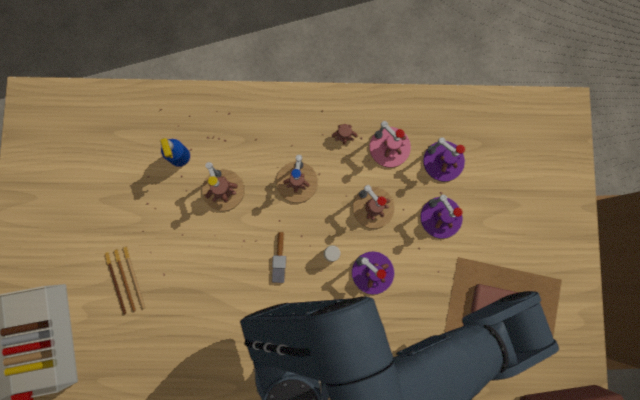

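View pics/scene0.png

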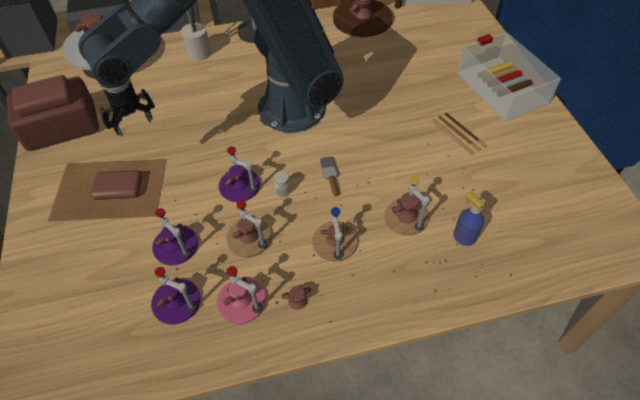

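Red-cap candidates in the top view are (382,201) on a plain wooden board, purple ones at (382,275), (457,212) and (461,149), and a pink one at (400,133). The wooden-board one, at (241,205) in the scene view, fits the description. I'll check it in a crop and triangulate all three caps.

```bash
python3 - <<'E'
from h import *
a=shot('top');b=shot('scene')
C={'red':((382,201),(241,205)),'yellow':((212,181),(413,182)),'blue':((296,174),(336,212))}
hc={'red':.14,'yellow':.156,'blue':.126}
def cen(p,c,n):
    x,y=c;r=9;I=p['image'][y-r:y+r+1,x-r:x+r+1]
    h,s,v=cv2.split(cv2.cvtColor(np.ascontiguousarray(I),cv2.COLOR_RGB2HSV))
    m={'red':((h<5)|(h>172)),'yellow':(h>23)&(h<35),'blue':(h>100)&(h<130)}[n]&(s>170)&(v>70)
    k,l,st,ce=cv2.connectedComponentsWithStats(m.astype('uint8'))
    i=1+np.argmax(st[1:,4]);return ce[i]+[x-r,y-r],st[i].tolist()
for n,(u,w) in C.items():
    (ua,sa),(ub,sb)=cen(a,u,n),cen(b,w,n)
    A=[];B=[]
    for p,q in((a,ua),(b,ub)):
        o,d=ray(p,*q);d/=np.linalg.norm(d);M=np.eye(3)-np.outer(d,d);A.append(M);B.append(M@o)
    X=np.linalg.solve(sum(A),sum(B))
    print(n,ua.round(1),sa,ub.round(1),sb,X.round(4),'topZ nominal',hc[n]+.034, 'top@z',atz(a,*ua,hc[n]+.032).round(4),atz(b,*ub,hc[n]+.032).round(4))
    print([np.round(proj(p,X)-q,1).tolist() for p,q in((a,ua),(b,ub))])
def cr(p,x0,y0,w,h,s): return cv2.resize(p['image'][y0:y0+h,x0:x0+w],None,fx=s,fy=s,interpolation=cv2.INTER_CUBIC)
I=np.vstack([cr(a,180,120,200+90,100,2.7)[:270,:780],cr(b,205,160,260,100,3)])
cv2.imwrite('pics/c1.png',I[:,:,::-1]);print(I.shape, ctrl.sense()['eef_pos'],ctrl.sense()['tcp_rot'])
E
```

```text
red [381.5 200.5] [5, 5, 8, 8, 54] [240.9 204.3] [5, 5, 9, 8, 54] [ 0.5269 -0.2458  0.1734] topZ nominal 0.17400000000000002 top@z [ 0.5272 -0.245   0.172 ] [ 0.5256 -0.2468  0.172 ]
[[0.3, 0.0], [0.3, -0.0]]Traceback (most recent call last):
  File "<stdin>", line 12, in <module>
  File "<stdin>", line 10, in cen
    return _wrapfunc(a, 'argmax', axis=axis, out=out, **kwds)
    return bound(*args, **kwds)
ValueError: attempt to get argmax of an empty sequence
```

```bash
python3 - <<'E'
from h import *
a=shot('top');b=shot('scene')
C={'yellow':((212,181),(414,182)),'blue':((296,174),(336,212))}
hc={'red':.14,'yellow':.156,'blue':.126}
def cen(p,c,n):
    x,y=c;r=9;I=p['image'][y-r:y+r+1,x-r:x+r+1]
    h,s,v=cv2.split(cv2.cvtColor(np.ascontiguousarray(I),cv2.COLOR_RGB2HSV))
    m={'yellow':(h>20)&(h<36)&(s>150),'blue':(h>98)&(h<130)&(s>140)}[n]&(v>60)
    k,l,st,ce=cv2.connectedComponentsWithStats(m.astype('uint8'))
    if k<2: print(n,h[r],s[r],v[r]); return np.array(c,float),0
    i=1+np.argmax(st[1:,4]);return ce[i]+[x-r,y-r],st[i].tolist()
for n,(u,w) in C.items():
    (ua,sa),(ub,sb)=cen(a,u,n),cen(b,w,n)
    A=[];B=[]
    for p,q in((a,ua),(b,ub)):
        o,d=ray(p,*q);d/=np.linalg.norm(d);M=np.eye(3)-np.outer(d,d);A.append(M);B.append(M@o)
    X=np.linalg.solve(sum(A),sum(B))
    print(n,ua.round(1),sa,ub.round(1),sb,X.round(4),'top@z',atz(a,*ua,hc[n]+.03).round(4),atz(b,*ub,hc[n]+.03).round(4))
def cr(p,x0,y0,w,h,s): return cv2.resize(p['image'][y0:y0+h,x0:x0+w],None,fx=s,fy=s,interpolation=cv2.INTER_CUBIC)
I=np.vstack([cr(a,180,120,260,95,3),cr(b,205,165,260,95,3)])
cv2.imwrite('pics/c1.png',I[:,:,::-1]);print(ctrl.sense()['eef_pos'],ctrl.sense()['tcp_rot'])
E
```

```text
yellow [212.1 180.3] [4, 5, 11, 9, 68] [413.9 179.8] [5, 3, 9, 9, 59] [0.5763 0.2437 0.1847] top@z [0.5765 0.245  0.186 ] [0.5771 0.2415 0.186 ]
blue [295.6 172.7] [5, 4, 8, 8, 53] [335.2 211.3] [5, 5, 8, 8, 50] [0.6073 0.0044 0.1592] top@z [0.6082 0.006  0.156 ] [0.6048 0.0035 0.156 ]
[ 0.21965563 -0.50423649  0.23129208] [ 3.07547883e+00  6.40756256e-01 -2.18273871e-05]
```

View pics/c1.png

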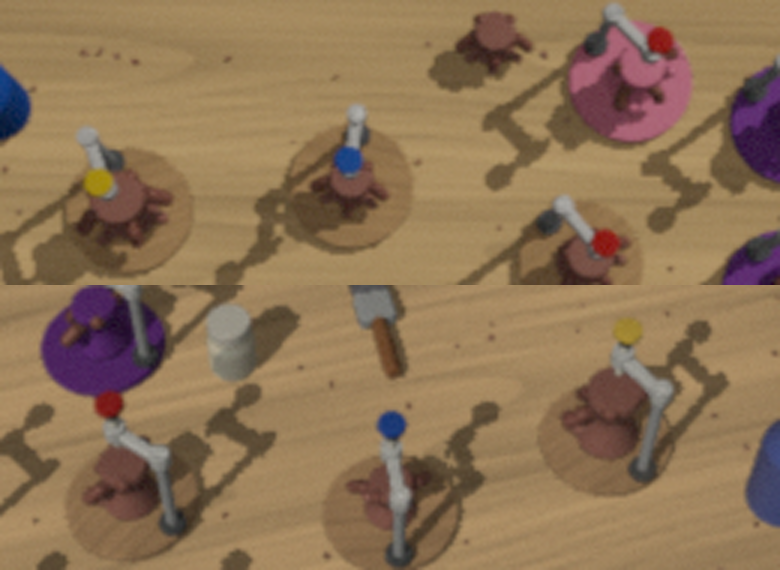

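The crop shows the red (605,242 upper), blue (348,160) and yellow (97,182) caps on wooden boards. The pink and purple look-alikes are clearly separate. I'll shut the fingers and move above red.

Emit:
arm_command([
  [[0,4.5,3.8,2,0],[0,9,7.6,2,0],[0,13.5,11.4,2,0],[0,18,15.2,2,0],[0,22.5,19,2,0],[0,27,22.7,1,0],[0,30.7,25.8,0,0],[0,30.7,25.8,0,0]],
], newtons=20)

```text
time: 2.0
eef_pos: [0.5281, -0.244, 0.2303]
tcp_rot: [-3.073, -0.646, 0.001]
wrist_force: [-1.0, 0.5, 0.3]
opening: -0.0003
grip_force: 0.0
```

```bash
python3 - <<'E'
from h import *
w=shot('wrist','w1.png');s=ctrl.sense()
print(s['time'],s['eef_pos'],s['wrist_force'],s['opening'],np.round(proj(w,s['eef_pos']),1))
for z in (.165,.174,.18):print(proj(w,np.array([*s['eef_pos'][:2],z])).round(1))
print([(np.round(r['rect']).tolist(),round(r['score'],2)) for r in ctrl.spot_in(w,'red_cap')[:3]])
E
```

```text
2.05 [ 0.52711166 -0.24526268  0.23074656] [ 0.27032065 -0.55982887  0.26811628] -0.00011959961741365352 [332.1 280.6]
[331.8 226.4]
[331.8 231.9]
[331.8 235.9]
[([540.0, 319.0, 80.0, 81.0], 0.96), ([311.0, 208.0, 47.0, 46.0], 0.72), ([271.0, 104.0, 127.0, 149.0], 0.31)]
```

View pics/w1.png

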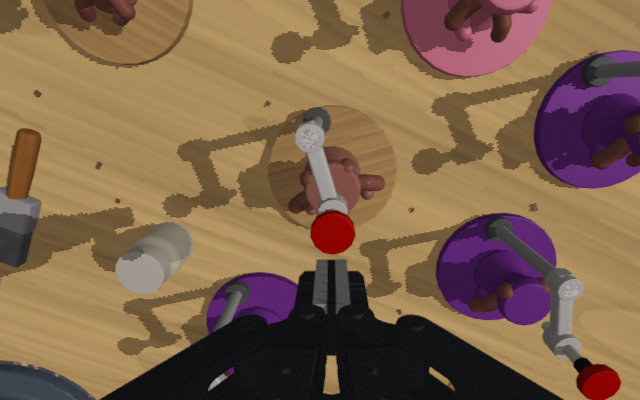

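The red cap is centred at (333,232), exactly where the TCP axis projects. I'll descend slowly, aiming for a tip height of 0.1555.

Emit:
arm_command([
  [[0,0,0,-2.5,0],[0,0,0,-4.5,0],[0,0,0,-5.0,0],[0,0,0,-5.3,0],[0,0,0,-5.6,0],[0,0,0,-5.9,0],[0,0,0,-6.2,0],[0,0,0,-6.4,0]],
])

```text
time: 3.1
eef_pos: [0.5269, -0.2464, 0.1674]
tcp_rot: [3.075, 0.641, 0.001]
wrist_force: [0.3, -1.8, 3.0]
opening: -0.0001
grip_force: 1.6
```

Emit:
arm_command([
  [[0,0,0,-0.2,0],[0,0,0,-0.4,0],[0,0,0,-0.6,0],[0,0,0,-0.8,0],[0,0,0,-1.0,0],[0,0,0,-1.2,0],[0,0,0,-1.2,0],[0,0,0,-1.2,0]],
])

```text
time: 4.1
eef_pos: [0.5263, -0.2459, 0.1549]
tcp_rot: [-3.075, -0.641, 0.001]
wrist_force: [1.1, 0.7, 0.6]
opening: -0.0002
grip_force: 0.2
```

```bash
python3 - <<'E'
from h import *
b=shot('scene');s=ctrl.sense();print(s['time'],s['eef_pos'],s['wrist_force'])
I=cv2.resize(b['image'][170:270,190:310],None,fx=5,fy=5,interpolation=cv2.INTER_CUBIC);cv2.imwrite('pics/c2.png',I[:,:,::-1])
E
```

```text
4.15 [ 0.52631284 -0.24591721  0.15493325] [-0.2821875   0.43264915  0.08900191]
```

View pics/c2.png

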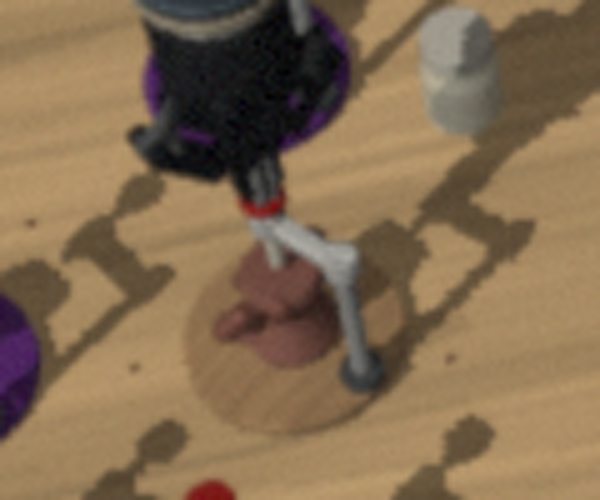

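The red cap at (262,205) sits just above its collar, and the tip height gives a joint value of about 0.023. Next I'll lift and move to yellow.

Emit:
arm_command([
  [[0,0,0,4,0],[0,0,0,8,0],[0,0.6,6,8,0],[0,1.2,12,8,0],[0,1.9,18,8,0],[0,2.5,24,8,0],[0,3,30,8,0],[0,3.7,36,8,0]],
])

```text
time: 5.15
eef_pos: [0.5632, 0.1158, 0.2351]
tcp_rot: [-3.075, -0.641, 0.001]
wrist_force: [-0.1, 0.5, -0.0]
opening: 0.0001
grip_force: 0.0
```

Emit:
arm_command([
  [[0,0.6,6,0,0],[0,1.2,12.5,0,0],[0,1.3,13,0,0],[0,1.3,13,0,0]],
])

```text
time: 5.65
eef_pos: [0.5763, 0.2438, 0.2348]
tcp_rot: [3.075, 0.642, -0.002]
wrist_force: [-0.3, -0.5, 0.4]
opening: -0.0003
grip_force: 0.0
```

```bash
python3 - <<'E'
from h import *
w=shot('wrist','w2.png');b=shot('scene');s=ctrl.sense()
print(s['time'],s['eef_pos'],s['wrist_force'])
for z in (.18,.19):print(proj(w,np.array([*s['eef_pos'][:2],z])).round(1))
print([(np.round(r['rect']).tolist(),round(r['score'],2)) for r in ctrl.spot_in(w,'yellow_cap')[:3]])
h,q,v=cv2.split(cv2.cvtColor(w['image'],cv2.COLOR_RGB2HSV))
k,l,st,ce=cv2.connectedComponentsWithStats(((h>20)&(h<36)&(q>150)&(v>60)).astype('uint8'))
for i in range(1,k):
    if st[i,4]>300: print(st[i],ce[i],atz(w,*ce[i],.19))
I=np.vstack([cv2.resize(b['image'][170:270,190:310],(600,500),interpolation=cv2.INTER_CUBIC)[:250,:480],w['image'][100:400,80:560]]);cv2.imwrite('pics/c3.png',I[:,:,::-1])
E
```

```text
5.75 [0.57658234 0.24253129 0.23516815] [ 0.06519519 -0.68002172  0.13717693]
[332.4 231. ]
[332.5 237.7]
[([309.0, 214.0, 47.0, 40.0], 0.59)]
[130   0  55  19 685] [160.33430657   6.8379562 ] [0.65183771 0.36330076 0.19      ]
[ 309  212   48   46 1695] [332.21887906 234.79410029] [0.57816897 0.24342207 0.19      ]
```

View pics/c3.png

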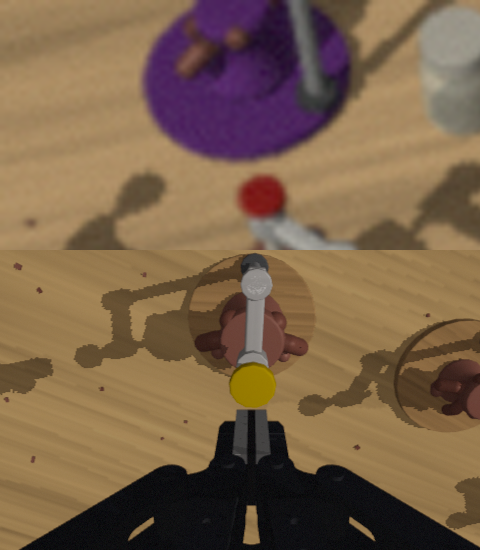

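The red cap, at (262,195) in the upper part, stays down with a small gap. The yellow cap at (332,235) lies under the TCP, so I'll press it.

Emit:
arm_command([
  [[0,0,0,-2.5,0],[0,0,0,-3.6,0],[0,0,0,-3.9,0],[0,0,0,-4.2,0],[0,0,0,-4.5,0],[0,0,0,-4.7,0],[0,0,0,-4.9,0],[0,0,0,-5.1,0]],
])

```text
time: 6.8
eef_pos: [0.5768, 0.2439, 0.1845]
tcp_rot: [-3.075, -0.641, -0.001]
wrist_force: [-0.2, 0.8, 3.2]
opening: 0.0003
grip_force: 1.6
```

Emit:
arm_command([
  [[0,0,0,-0.2,0],[0,0,0,-0.4,0],[0,0,0,-0.6,0],[0,0,0,-0.8,0],[0,0,0,-1.0,0],[0,0,0,-1.2,0],[0,0,0,-1.2,0],[0,0,0,-1.2,0]],
])

```text
time: 7.8
eef_pos: [0.5764, 0.2437, 0.172]
tcp_rot: [3.075, 0.641, -0.001]
wrist_force: [-0.6, 0.3, 0.4]
opening: -0.0003
grip_force: 0.0
```

Yellow is at about 0.022. Next is blue.

Emit:
arm_command([
  [[0,0,0,4,0],[0,0,0,6,0],[0,0.8,-6,6,0],[0,1.5,-12,6,0],[0,2.3,-18,6,0],[0,3.0,-23.9,4,0],[0,3.0,-23.9,2.5,0],[0,3.0,-23.9,2.5,0]],
])

```text
time: 8.8
eef_pos: [0.6059, 0.0051, 0.1961]
tcp_rot: [-3.075, -0.64, 0.004]
wrist_force: [-0.5, 0.2, 0.2]
opening: 0.0002
grip_force: 0.0
```

```bash
python3 - <<'E'
from h import *
w=shot('wrist');b=shot('scene');s=ctrl.sense()
print(s['time'],s['eef_pos'],s['wrist_force'])
for z in (.15,.16):print(proj(w,np.array([*s['eef_pos'][:2],z])).round(1))
h,q,v=cv2.split(cv2.cvtColor(w['image'],cv2.COLOR_RGB2HSV))
k,l,st,ce=cv2.connectedComponentsWithStats(((h>98)&(h<130)&(q>150)&(v>60)).astype('uint8'))
for i in range(1,k):
    if st[i,4]>300: print(st[i],ce[i],atz(w,*ce[i],.16))
I=np.vstack([cv2.resize(b['image'][160:240,370:466],(480,400),interpolation=cv2.INTER_CUBIC)[:250],w['image'][100:400,80:560]]);cv2.imwrite('pics/c4.png',I[:,:,::-1])
E
```

```text
8.9 [0.6066836  0.00600165 0.1976429 ] [ 0.67216375  0.6098817  -0.45709529]
[329.6 234.7]
[329.6 241.9]
[ 309  219   49   44 1651] [333.35614779 240.9812235 ] [0.60804139 0.00432354 0.16      ]
```

View pics/c4.png

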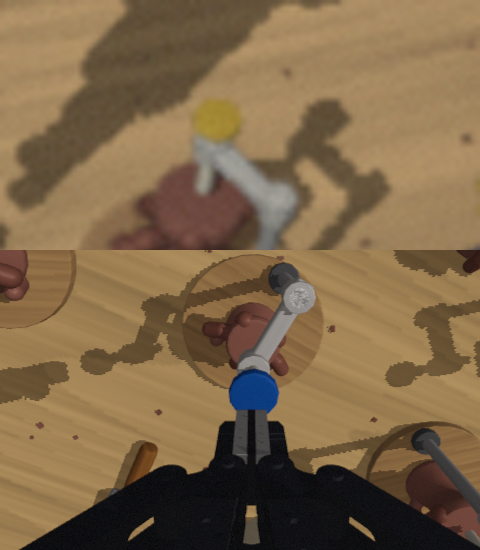

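The yellow cap, at (217,118) in the upper part, is just above its collar. The blue cap at (333,241) is under the TCP, so I'll press it.

Emit:
arm_command([
  [[0,0,0,-2.0,0],[0,0,0,-2.8,0],[0,0,0,-3.1,0],[0,0,0,-3.4,0],[0,0,0,-3.7,0],[0,0,0,-3.9,0],[0,0,0,-4.1,0],[0,0,0,-4.3,0]],
])

```text
time: 9.9
eef_pos: [0.6069, 0.0049, 0.1544]
tcp_rot: [3.075, 0.641, 0.001]
wrist_force: [1.1, 1.4, 3.7]
opening: -0.0001
grip_force: 1.6
```

Emit:
arm_command([
  [[0,0,0,-0.2,0],[0,0,0,-0.4,0],[0,0,0,-0.6,0],[0,0,0,-0.8,0],[0,0,0,-1.0,0],[0,0,0,-1.2,0],[0,0,0,-1.2,0],[0,0,0,-1.2,0]],
])

```text
time: 10.9
eef_pos: [0.6062, 0.0047, 0.1419]
tcp_rot: [-3.075, -0.641, 0.002]
wrist_force: [0.2, -0.8, 0.3]
opening: -0.0002
grip_force: 0.2
```

Emit:
arm_command([
  [[0,0,0,4,0],[0,0,0,8,0],[0,-3,0,10,0],[0,-8,0,10,0],[0,-13,0,10,0],[0,-18,0,10,0],[0,-18,0,10,0],[0,-18,0,10,0]],
])

```text
time: 11.9
eef_pos: [0.4271, 0.0047, 0.2425]
tcp_rot: [3.075, 0.641, 0.001]
wrist_force: [0.4, -0.8, -0.3]
opening: -0.0003
grip_force: 0.0
```

```bash
python3 - <<'E'
from h import *
b=shot('scene');a=shot('top')
C=[(217,180),(311,185),(390,155)]
I=np.hstack([cv2.resize(b['image'][y:y+70,x:x+50],(260,364),interpolation=cv2.INTER_CUBIC) for x,y in C]);cv2.imwrite('pics/c5.png',I[:,:,::-1])
for k in['slip_jar_mid','brush_mid','spare_vertebra_mid','spray_bottle_mid']:
    print(k,[np.round(r['rect']).tolist() for p in(b,a) for r in ctrl.spot_in(p,k)[:1]])
s=ctrl.sense();print(s['time'],s['eef_pos'])
E
```

```text
slip_jar_mid [[224.0, 203.0, 46.0, 57.0], [322.0, 245.0, 21.0, 18.0]]
brush_mid [[321.0, 156.0, 17.0, 43.0]]
spare_vertebra_mid [[282.0, 285.0, 29.0, 27.0], [203.0, 164.0, 43.0, 51.0]]
spray_bottle_mid [[449.0, 194.0, 33.0, 51.0], [164.0, 140.0, 26.0, 28.0]]
12.4 [0.42675428 0.004783   0.24218969]
```

View pics/c5.png

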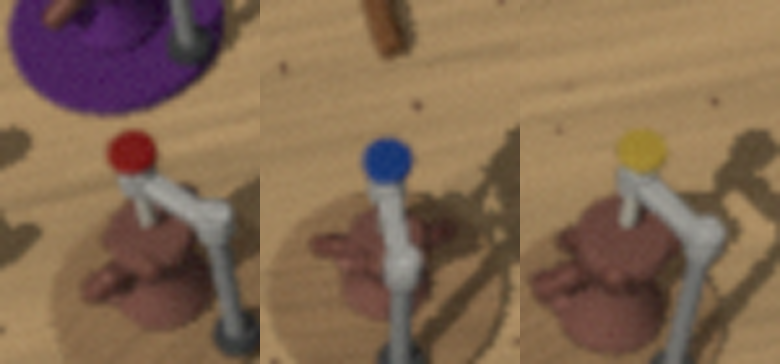

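The crop shows the red (132,152), blue (387,160) and yellow (641,150) caps all just above their collars. The loose things are where they were, and the robot touches nothing.

```bash
python3 -c "
from plant import ctrl
print(ctrl.finish_job())"
```

```text
the job is handed in; nothing more can be done
None
```

I pressed the red, yellow and blue pins down to their black bands in that order (about 22–23 mm each by tip height), touched nothing else, and handed the job in with the arm clear; no verdict came back.

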